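Grip an aerial connector in the rack clamp with its star handle

TASK

Stand the brass connector upright on the bed of the rack clamp, between the jaws and in line with the vee of the fixed jaw, then close the moving jaw by pushing the spokes of the star handle round counter-clockwise (seen from above), one spoke after another. Stop when you feel the jaw take hold: leave the connector standing in the vee, gripped firmly at roughly 20 N but not crushed, with the hand off the clamp. Do not force the spokes or push the jaw itself, and leave the other things on the bench where they are.

Things in the scene. Friction and masses are not known exactly. Their poses are not given: they have to be found in the camera images.
- clamp: Grey iron rack clamp fixed to the bench, base plate 200 x 370 x 14 mm. Origin on the bench under the axis of the star handle; z up, y from the star handle to the vee jaw; the moving jaw closes towards +y. Guide cheeks beside the bed at x +-45 mm, y 130 to 200 mm, are 34 mm high. The bed is 70 mm wide in x, its top 20 mm above the bench.
- seat (a point): Point on the top of the clamp's level steel bed (20 mm above the bench) where the axis of a 26 mm round part stands when seated in the fixed vee jaw: clamp x 0, y 225 mm; axes as the clamp's. The 120 degree vee opens to -y; the fixed jaw is 90 mm wide and 56 mm high. Up to 30 mm short of this point, towards the star handle, the bed is flat and free for setting the part down.
- open_side (a point): Middle of the star handle's open sector, at spoke height, 95 mm from the axis, at 260 degrees about it (counter-clockwise from clamp +x). A wire guard of 6 mm wires 109 to 115 mm above the bench, out to 138 mm from the axis, covers the handle from -20 to +180 degrees, so a finger can come down between the spokes only from 180 to 340 degrees, the side away from the jaws.
- capstan: Star handle turning about a vertical axis: steel hub 90 mm across, top 106 mm above the bench, five level spokes 72 degrees apart. Origin on the axis at spoke mid height, 88 mm up; its x lies along one spoke. Turned counter-clockwise (from above) it closes the jaw 13 mm per rad, over some 3.3 to 4.7 rad. Steady friction 0.5 N m holds it where left. Each 10 N of grip adds 0.13 N m. Over 25 N on it is too much.
- spoke_end (a point): Centre of the 20 mm black ball on one spoke's end, 112 mm from the axis. Spokes are 12 mm round bars. In the open sector all is free beside and below them from 56 mm off the axis outwards, down to 14 mm above the bench. Pushed at 95 mm the handle runs at about 5.3 N with the jaw free, plus 1.4 N per 10 N of grip: 8 N is right. Pausing in slow short pushes, the standing push reads some 2.5 N less.
- jaw: Moving jaw, flat steel plate 60 x 12 x 34 mm, lower edge 22 mm above the bench. Origin in its face, mid width, at bench height; slides along clamp y. It rides on springs (8 N per mm together): after it has met a seated part, grip grows by about 10 N per 0.1 rad of the handle. At the start its face is 44 to 60 mm short of meeting a seated part. Not to be pushed by hand.
- connector: Loose brass aerial connector, standing upright on the bench: a plain barrel 26 mm in diameter and 60 mm high with a 12 mm thick, 10 mm high stub on top, about 0.15 kg. Origin at the centre of its underside, z up its axis. Thin walled: held firmly from 10 N of grip, crushed above 45 N.
- valve: Loose green glass radio valve with a black base, 37 mm in diameter, 82 mm high, standing on the bench; not to be disturbed. Origin at the centre of its underside.
- capacitor: Loose plain aluminium can capacitor, 38 mm in diameter, 48 mm high, with a black top, standing on the bench; not to be disturbed. Origin at the centre of its underside.
Things that resemble listed ones, but are neither listed nor needed, are in the scene too. Several things have the shape of the connector; the one meant has the colours described above.

How it is judged:
On the way:
1. the connector stands released on the clamp's bed between the jaws (x of connector in the frame of clamp between -0.02 and 0.02 m and y of connector in the frame of clamp between 0.165 and 0.229 m and z of connector in the frame of clamp between 0.016 and 0.024 m and angle between connector's own z axis and vertical below 0.1 rad and contact force between the fingers and connector below 0.3 N), for 0.2 s.
At the end, for the whole second after the job is handed in: The connector stands in the vee of the fixed jaw (axis within 6 mm sideways and 7 mm lengthways of the seated place), on the bed within 6 mm, upright within 0.1 rad and at rest, and the moving jaw presses on it with 10 to 45 N (contact force between jaw and connector between 10 and 45 N and x of connector in the frame of clamp between -0.006 and 0.006 m and y of connector in the frame of clamp between 0.218 and 0.231 m and z of connector in the frame of clamp between 0.014 and 0.026 m and angle between connector's own z axis and vertical below 0.1 rad and linear speed of connector below 0.01 m/s); the robot touches nothing.
It fails at once if the connector is crushed (jaw force above 45 N) (contact force between jaw and connector above 45 N).
It fails at once if the spokes are forced (robot on the star handle above 25 N) (contact force between any of the fingers, the arm and capstan above 25 N).
It fails at once if the moving jaw is pushed by the robot (above 10 N) (contact force between any of the fingers, the arm and jaw above 10 N).
It fails at once if the valve or the capacitor is moved more than 20 mm (distance of any of valve, capacitor from where it was at the start of the episode above 0.02 m).
It also fails if it takes over 72 s, if anything falls off the work surface, if the arm or the gripper's body presses on something with over 40 N, if the wrist force passes 120 N, or if a joint passes its speed limit or range.

ROBOT

A 6-joint arm with a two-finger parallel gripper is mounted at the origin on the work surface. World frame = base frame: x ahead of the robot, y to its left, z up, the work surface at z = 0. Lengths are in m, angles in rad, forces in N, time in s.
With the tool pointing down it reaches from about 0.35 to 0.775 m from the base axis. Payload 7.3 kg.
Tool frame: the origin (TCP) lies at the very end of the fingers, on their centre line; the grasp point (between the pads) lies 19 mm behind it; z points along the fingers, y is the line along which they close (so a half turn about z gives the same grasp; the last joint's range is limited). The gripper opens to 92 mm and grips with 3 to 60 N. Pads are 19 mm wide; open, the fingers measure 130 mm over their backs; the gripper's body (75 mm by 190 mm) begins 47 mm behind the grasp point.
Start: joints at [-1.405, 0.342, 1.524, -0, 1.275, -0.146], TCP at [0.161, -0.5, 0.227] pointing down, gripper open.
Joint ranges: [-2.53, 2.53], [-0.77, 2.02], [0.04, 2.7], [-1, 4.14], [0.28, 2.66], [-3.11, 3.11]. Speed limits (rad/s): [2.57, 2.57, 3.14, 3.14, 3.14, 3.14].

INTERFACE

Orientations are given as [roll, pitch, yaw] about the fixed x, y, z axes, in that order (R = Rz(yaw) Ry(pitch) Rx(roll)).
In Python, from cell import robot gives the robot as it stands. The module is installed in compiled form; this text tells all that it offers.
- The arm moves only by the tool arm_command, never from a script. Its argument "moves" is a list of rows, each a list of 3 entries, a list of its own where there are three numbers: the shift along the tool's x, y, z in m, then the turn, a rotation vector about the tool's x, y, z in rad, then the finger opening in m, from 0 to 0.0918. In form: [[[dx, dy, dz], [ax, ay, az], claw], ...]. A call has exactly 5 rows; each row is the pose to reach, as a shift and turn from the pose commanded when the call began, along the tool's axes at that moment; what a row does not reach only later rows make up. A row lasts 1/10 s, in which the tool goes at most 50 mm and 8.59 degrees, less where a joint would pass 70% of its speed; a pose out of reach is approached as far as the arm can. A call with a gripper value outside its range is refused whole. The fingers move at their own pace and stop on an object; "squeeze" is the grip in N (left out, the last holds). Time passes only in rows, so rows that repeat a pose let the fingers close, or fill a call up. It gives the time, the measured TCP pose, the force, the opening and the grip force at its end, in the units of the state.
- robot.observe(): the state, without advancing time (a new reading comes with each control period).
- robot.read_camera(name): name is "side" or "top" or "wrist"; returns the picture (420x560x3 uint8, red, green, blue); there is no depth.
- robot.camera_model(name): a dict with "fx", "fy", "cx", "cy" (pixels), "R" (3x3) and "t" (3): a world point X has camera coordinates R X + t. Camera axes: x right, y down, z forward; pixel columns grow to the right and rows downward; lengths in m; the calibration is good to about 2 mm. A picture is of the moment at which its call begins: read the wrist's pose just before it. camera_model takes no time and is no camera call; for the wrist camera it gives the pose at the moment of the call.
- robot.hand_in(): hands the job in; it is judged then, once.
The state is a dict: "time": time; "qpos": joint angles; "qvel": joint speeds; "joint_efforts": joint torques, N m; "tool_pos": TCP position; "tool_rot": TCP orientation; "contact_force": force on the tool from outside, world axes, zero at the start; "torque": the same for the moment, N m; "opening": finger opening in m; "grip_force": force on a finger pad.
Only numpy, scipy, OpenCV 4.12 (cv2) and the standard library are available. Lean on these libraries where they do the work, as an engineer would, in place of code of your own. Each camera call takes 0.05 s, during which the arm holds its last target. There are 200 camera calls.

## Working session

There is one attempt and no reset: what is moved stays moved. The work goes in short steps, Python scripts to look and compute and a tool call to move; the robot and the scene stay as the last step left them, time stands still between calls to the robot, and variables do not carry over. Pictures are saved under pics/ and viewed, at most 10 in all, crops included, and the job is handed in when it is done.

Besides the shell and the picture viewer there is one more tool, called after "Emit:" by a JSON object that holds its "op" and its "data". arm_command: Moves the arm, as the interface text tells. Its arguments: {"type":"object","properties":{"moves":{"type":"array"},"squeeze":{"type":"number"}},"required":["moves"]}

```bash
mkdir -p pics; cat > h.py <<'E'
import numpy as np, cv2
from cell import robot
def shot(n,f,crop=None,s=1):
    im=robot.read_camera(n)[:,:,::-1].copy()
    cv2.imwrite('pics/full_'+f,im)
    if crop: x0,y0,x1,y1=crop; im=im[y0:y1,x0:x1]
    if s!=1: im=cv2.resize(im,None,fx=s,fy=s,interpolation=cv2.INTER_CUBIC)
    cv2.imwrite('pics/'+f,im)
def ray(m,u,v):
    d=m['R'].T@np.array([(u-m['cx'])/m['fx'],(v-m['cy'])/m['fy'],1]); o=-m['R'].T@m['t']; return o,d
def onz(m,u,v,z):
    o,d=ray(m,u,v); return o+d*(z-o[2])/d[2]
def proj(m,X):
    c=m['R']@np.asarray(X,float)+m['t']; return np.array([m['fx']*c[0]/c[2]+m['cx'],m['fy']*c[1]/c[2]+m['cy']])
E
python3 - <<'E'
from h import *
np.set_printoptions(precision=4,suppress=True)
print(robot.observe())
for n in ('top','side','wrist'): print(n,robot.camera_model(n))
shot('top','top.png',s=1.42); shot('side','side.png',s=1.42)
E
```

```text
{'time': 0.0, 'qpos': array([-1.405 ,  0.3427,  1.525 , -0.    ,  1.2754, -0.146 ]), 'qvel': array([ 0.0007,  0.    , -0.0011,  0.0005,  0.    , -0.0008]), 'joint_efforts': array([  0.0001, -43.1251, -24.4217,   0.0717,   0.0558,  -0.0001]), 'tool_pos': array([ 0.161 , -0.4993,  0.226 ]), 'tool_rot': array([-3.1401, -0.0002,  0.3118]), 'contact_force': array([ 0.2849, -0.0419, -0.3514]), 'torque': array([ 0.0171,  0.0319, -0.0198]), 'grip_force': 0.0, 'opening': 0.09172683199121787}
top {'fx': 432.8021617220551, 'fy': 432.8021617220551, 'cx': 281.4135091631534, 'cy': 208.70466870685058, 'R': array([[ 0.1502, -0.9887, -0.0013],
       [-0.967 , -0.1466, -0.2083],
       [ 0.2058,  0.0325, -0.9781]]), 't': array([0.0355, 0.5731, 0.9985])}
side {'fx': 434.68255538088846, 'fy': 434.68255538088846, 'cx': 281.7615326039938, 'cy': 209.4492681800198, 'R': array([[-0.8781, -0.4782,  0.0166],
       [-0.3538,  0.6256, -0.6953],
       [ 0.3221, -0.6164, -0.7185]]), 't': array([0.5289, 0.1989, 0.8836])}
wrist {'fx': 297.4745305505712, 'fy': 297.4745305505712, 'cx': 279.7074280120211, 'cy': 202.0393398589113, 'R': array([[ 0.3075, -0.9515, -0.0005],
       [-0.9204, -0.2976,  0.2534],
       [-0.2412, -0.0774, -0.9674]]), 't': array([-0.525 , -0.0309,  0.389 ])}
```

View pics/top.png

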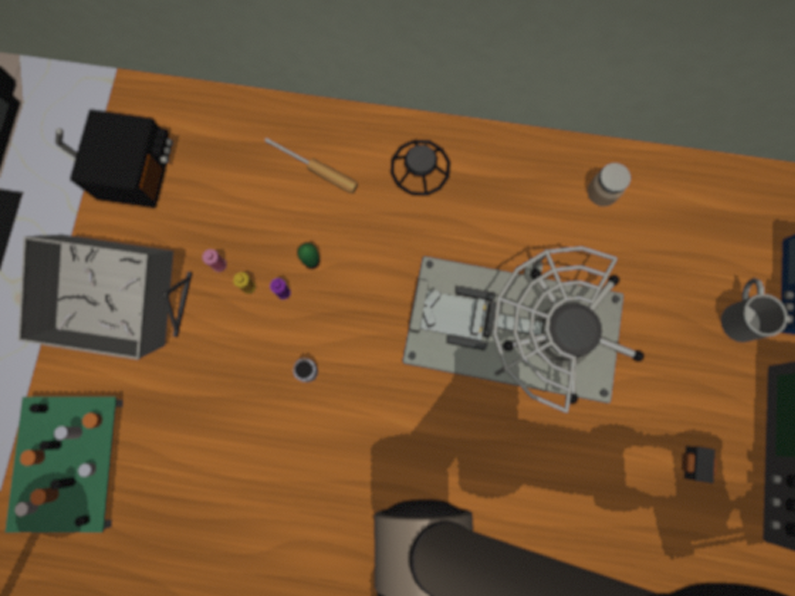

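View pics/side.png

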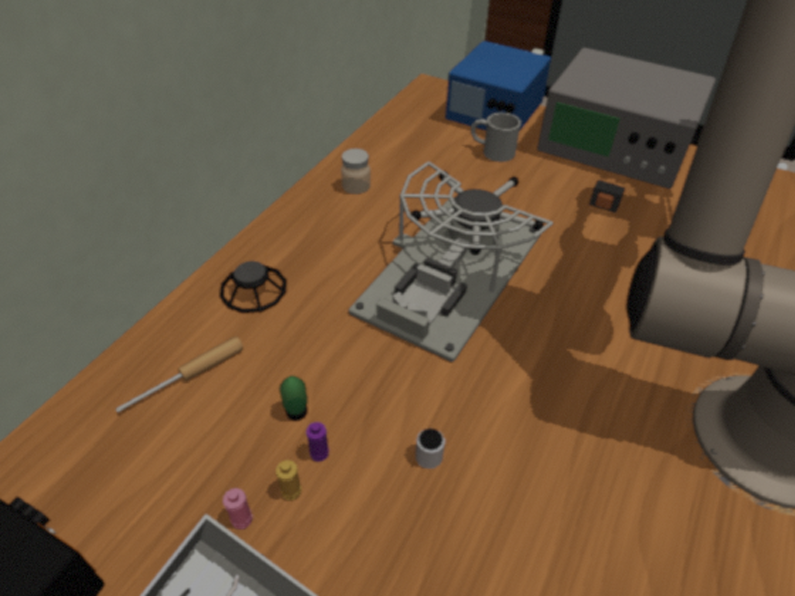

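The top view shows the brass connector at about (242,280), between the pink and purple ones, and the clamp plate spanning (404–622, 257–402) with the vee at left. The side view shows brass at (288,478). I'll enlarge both.

```bash
python3 - <<'E'
import cv2, numpy as np
t=cv2.imread('pics/full_top.png'); s=cv2.imread('pics/full_side.png')
R=lambda im,k: cv2.resize(im,None,fx=k,fy=k,interpolation=cv2.INTER_CUBIC)
# canvas
a=R(t[165:295,280:460],4)  #720x520
cv2.imwrite('pics/a.png',a)
b=np.zeros((600,800,3),np.uint8)
b[:400,:640]=R(s[110:260,240:400][:100*1+0] if 0 else s[110:210,240:400],4)
b[400:600,:400]=R(t[170:220,140:240],4)
b[400:600,400:800]=R(s[300:350,150:250],4)
cv2.imwrite('pics/b.png',b)
E
```

```text
(no output)
```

View pics/a.png

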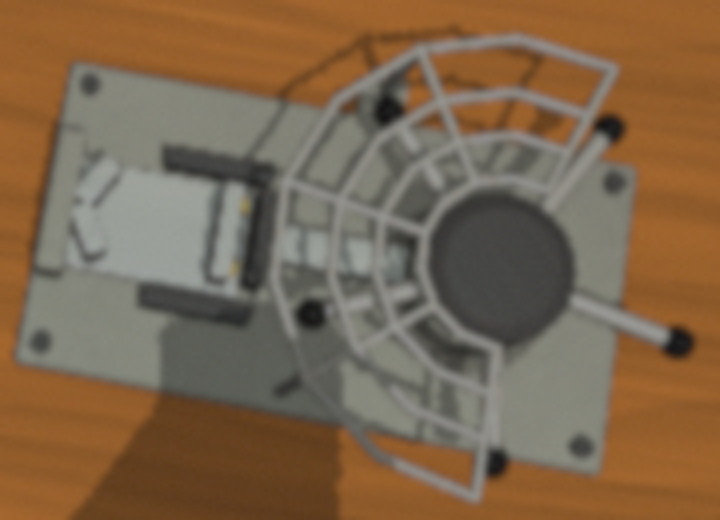

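View pics/b.png

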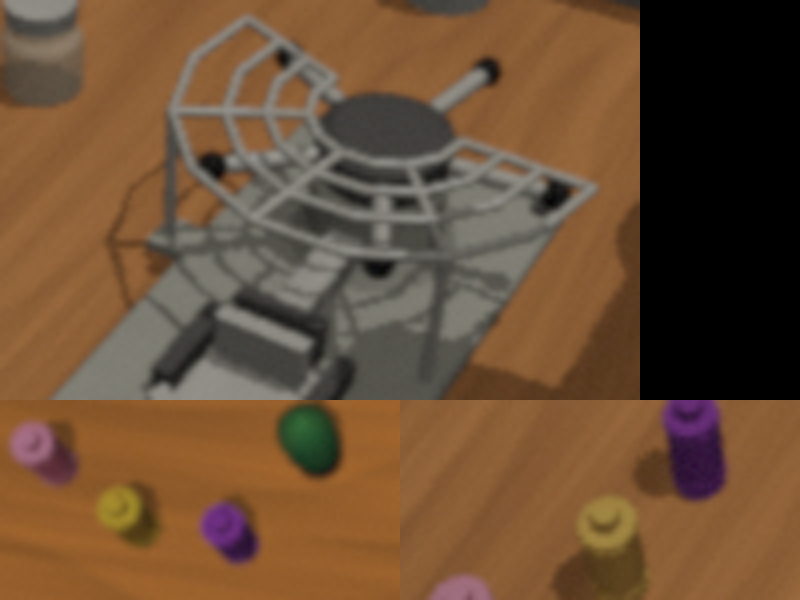

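The clamp crop shows plate corners at (75,63), (637,170), (600,473) and (15,363), the hub at (501,268), and balls at (680,342), (610,128), (388,108), (313,314) and (496,462). The brass stub is at (120,507) in the top inset and (606,517) in the side inset.

```bash
python3 - <<'E'
from h import *
from scipy.optimize import least_squares
np.set_printoptions(precision=4,suppress=True)
T=robot.camera_model('top');S=robot.camera_model('side')
f=lambda p:(280+(p[0]+.5)/4-.5,165+(p[1]+.5)/4-.5)
C=[onz(T,*f(p),.014)[:2] for p in [(75,63),(637,170),(600,473),(15,363)]]
print('plate',np.array(C),[np.linalg.norm(C[i]-C[(i+1)%4]) for i in range(4)])
hub=onz(T,*f((501,268)),.106)[:2]
B=np.array([onz(T,*f(p),.088)[:2] for p in [(680,342),(610,128),(388,108),(313,314),(496,462)]])
print('hub',hub); 
# circle fit balls with r .112, 72deg
r=least_squares(lambda q:np.concatenate([(B-(q[:2]+.112*np.c_[np.cos(q[2]-a),np.sin(q[2]-a)])).ravel() for a in [np.arange(5)*1.2566*-1]]),[*hub,np.arctan2(*(B[0]-hub)[::-1])])
print('balls ccw',r.x,r.cost**.5, B)
# clamp y axis: plate long axis
yax=(C[0]+C[3]-C[1]-C[2]); yaw=np.arctan2(yax[1],yax[0])-np.pi/2; print('yaw',yaw)
w=np.array([np.cos(yaw),np.sin(yaw)]);yy=np.array([-w[1],w[0]])
c=np.mean(C,0); print('centre',c,'hub in plate',(hub-c)@w,(hub-c)@yy,(r.x[:2]-c)@w,(r.x[:2]-c)@yy)
# connector
a=(140+120.5/4-.5,170+107.5/4-.5); b=(150+206.5/4-.5,300+117.5/4-.5)
o1,d1=ray(T,*a);o2,d2=ray(S,*b)
k=np.linalg.lstsq(np.c_[d1,-d2],o2-o1,rcond=None)[0]; print('conn',o1+k[0]*d1,o2+k[1]*d2,onz(T,*a,.07),onz(S,*b,.07))
E
```

```text
plate [[ 0.6519  0.0904]
 [ 0.6355 -0.2749]
 [ 0.441  -0.2667]
 [ 0.4539  0.0998]] [np.float64(0.3656173955654565), np.float64(0.19465509412093834), np.float64(0.3667674874228811), np.float64(0.1981934783456605)]
hub [ 0.5409 -0.1708]
balls ccw [ 0.5438 -0.1733 -1.8091] 0.0020695703015331706 [[ 0.5166 -0.2826]
 [ 0.6388 -0.2322]
 [ 0.6312 -0.0996]
 [ 0.5009 -0.0692]
 [ 0.4316 -0.183 ]]
yaw -0.0400258992566187
centre [ 0.5456 -0.0878] hub in plate -0.0013286447376916204 -0.08309623745457968 0.0016690660958658121 -0.085499294100625
conn [0.551  0.3983 0.059 ] [0.5501 0.398  0.0587] [0.5488 0.395  0.07  ] [0.5453 0.4024 0.07  ]
```

Emit:
{"op": "arm_command", "data": {"moves": [[[0.04, -0.028, 0], [0, 0, -0.14], 0.0918], [[0.08, -0.056, 0], [0, 0, -0.28], 0.0918], [[0.12, -0.084, 0], [0, 0, -0.42], 0.07], [[0.16, -0.112, 0], [0, 0, -0.56], 0.06], [[0.2, -0.14, 0], [0, 0, -0.7], 0.06]]}}

```text
time: 0.6
tool_pos: [0.3091, -0.3033, 0.2265]
tool_rot: [-3.141, -0.0, 1.017]
contact_force: [1.0, -0.9, 0.3]
opening: 0.0727
grip_force: 0.0
```

Emit:
{"op": "arm_command", "data": {"moves": [[[0.046, 0.004, 0], [0, 0, -0.104], 0.06], [[0.092, 0.008, 0], [0, 0, -0.208], 0.06], [[0.138, 0.012, 0], [0, 0, -0.312], 0.06], [[0.184, 0.016, 0], [0, 0, -0.416], 0.06], [[0.23, 0.02, 0], [0, 0, -0.52], 0.06]]}}

```text
time: 1.1
tool_pos: [0.4481, -0.1189, 0.2266]
tool_rot: [-3.141, 0.0, 1.536]
contact_force: [0.1, -1.7, -0.2]
opening: 0.0602
grip_force: 0.0
```

Emit:
{"op": "arm_command", "data": {"moves": [[[0.048, 0.009, 0], [0, 0, 0], 0.06], [[0.096, 0.018, 0], [0, 0, 0], 0.06], [[0.144, 0.027, 0], [0, 0, 0], 0.06], [[0.192, 0.036, 0], [0, 0, 0], 0.06], [[0.24, 0.045, 0], [0, 0, 0], 0.06]]}}

```text
time: 1.6
tool_pos: [0.5016, 0.1194, 0.2264]
tool_rot: [-3.141, 0.0, 1.532]
contact_force: [0.3, -0.4, 0.8]
opening: 0.0598
grip_force: 0.0
```

Emit:
{"op": "arm_command", "data": {"moves": [[[0.045, 0.007, 0], [0, 0, 0], 0.06], [[0.09, 0.014, 0], [0, 0, 0], 0.06], [[0.135, 0.021, 0], [0, 0, 0], 0.06], [[0.18, 0.028, 0], [0, 0, 0], 0.06], [[0.18, 0.028, 0], [0, 0, 0], 0.06]]}}

```text
time: 2.1
tool_pos: [0.5363, 0.3011, 0.2253]
tool_rot: [-3.14, -0.001, 1.537]
contact_force: [-0.4, 0.3, 0.3]
opening: 0.06
grip_force: 0.0
```

```bash
python3 - <<'E'
from h import *
np.set_printoptions(precision=4,suppress=True)
m=robot.camera_model('wrist'); shot('wrist','w1.png',s=1.4); np.savez('w1.npz',**m)
print(-m['R'].T@m['t'],proj(m,[.547,.398,.07]),robot.observe()['tool_pos'])
E
```

```text
[0.54   0.3689 0.3831] [286.0502  93.6165] [0.5361 0.2985 0.2253]
```

View pics/w1.png

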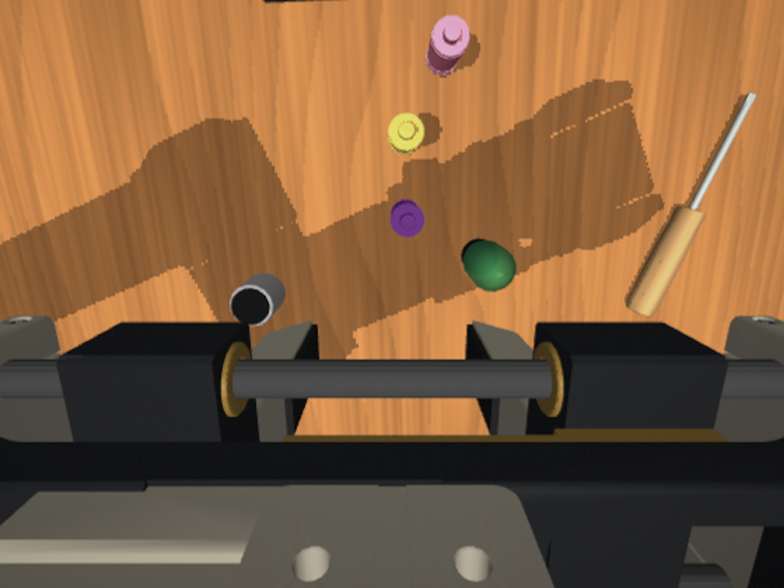

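The brass stub shows at (406,130) in the 1.4x picture. That puts the connector at about (0.551, 0.398), so I move over it and descend.

Emit:
{"op": "arm_command", "data": {"moves": [[[0.04, 0.005, 0.02], [0, 0, 0], 0.06], [[0.08, 0.01, 0.04], [0, 0, 0], 0.06], [[0.1, 0.011, 0.075], [0, 0, 0], 0.06], [[0.1, 0.011, 0.105], [0, 0, 0], 0.06], [[0.1, 0.011, 0.125], [0, 0, 0], 0.06]]}}

```text
time: 2.65
tool_pos: [0.5505, 0.3943, 0.0985]
tool_rot: [-3.138, 0.003, 1.532]
contact_force: [-0.2, 0.1, 0.3]
opening: 0.0599
grip_force: 0.0
```

Emit:
{"op": "arm_command", "data": {"moves": [[[0, 0, 0.02], [0, 0, 0], 0.06], [[0, 0, 0.04], [0, 0, 0], 0.06], [[0, 0, 0.06], [0, 0, 0], 0.06], [[0, 0, 0.07], [0, 0, 0], 0.06], [[0, 0, 0.07], [0, 0, 0], 0.06]]}}

```text
time: 3.15
tool_pos: [0.5509, 0.3941, 0.03]
tool_rot: [-3.139, 0.002, 1.531]
contact_force: [-0.4, -0.5, 0.4]
opening: 0.0603
grip_force: 0.0
```

Emit:
{"op": "arm_command", "data": {"moves": [[[0, 0, 0], [0, 0, 0], 0.05], [[0, 0, 0], [0, 0, 0], 0.04], [[0, 0, 0], [0, 0, 0], 0.03], [[0, 0, 0], [0, 0, 0], 0.02], [[0, 0, 0], [0, 0, 0], 0.02]], "squeeze": 12}}

```text
time: 3.65
tool_pos: [0.5515, 0.3957, 0.0321]
tool_rot: [3.141, -0.0, 1.532]
contact_force: [-1.0, 0.4, 3.1]
opening: 0.0253
grip_force: 12.0
```

Emit:
{"op": "arm_command", "data": {"moves": [[[0, 0, -0.02], [0, 0, 0], 0.02], [[0, 0, -0.06], [0, 0, 0], 0.02], [[0, 0, -0.1], [0, 0, 0], 0.02], [[0, 0, -0.14], [0, 0, 0], 0.02], [[-0.03, 0.001, -0.18], [0, 0, 0], 0.02]]}}

```text
time: 4.15
tool_pos: [0.5505, 0.3679, 0.2126]
tool_rot: [-3.141, -0.001, 1.535]
contact_force: [0.8, -0.6, -2.0]
opening: 0.0251
grip_force: 12.0
```

Emit:
{"op": "arm_command", "data": {"moves": [[[-0.042, 0.0018, -0.01], [0, 0, 0], 0.02], [[-0.084, 0.0036, -0.02], [0, 0, 0], 0.02], [[-0.126, 0.0054, -0.02], [0, 0, 0], 0.02], [[-0.168, 0.0072, -0.02], [0, 0, 0], 0.02], [[-0.21, 0.009, -0.02], [0, 0, 0], 0.02]]}}

```text
time: 4.65
tool_pos: [0.5518, 0.1538, 0.2316]
tool_rot: [-3.141, 0.0, 1.532]
contact_force: [0.2, 0.2, -2.4]
opening: 0.0253
grip_force: 12.0
```

Emit:
{"op": "arm_command", "data": {"moves": [[[-0.042, 0.0018, 0], [0, 0, 0], 0.02], [[-0.084, 0.0036, 0], [0, 0, 0], 0.02], [[-0.126, 0.0054, 0], [0, 0, 0], 0.02], [[-0.168, 0.0072, 0], [0, 0, 0], 0.02], [[-0.2, 0.009, 0], [0, 0, 0], 0.02]]}}

```text
time: 5.15
tool_pos: [0.5529, -0.0471, 0.2316]
tool_rot: [-3.141, 0.0, 1.531]
contact_force: [0.7, -0.4, -1.1]
opening: 0.0252
grip_force: 12.0
```

Emit:
{"op": "arm_command", "data": {"moves": [[[0, 0, 0], [0, 0, 0], 0.02], [[0, 0, 0], [0, 0, 0], 0.02], [[0, 0, 0], [0, 0, 0], 0.02], [[0, 0, 0], [0, 0, 0], 0.02], [[0, 0, 0], [0, 0, 0], 0.02]]}}

```text
time: 5.65
tool_pos: [0.5534, -0.0437, 0.2317]
tool_rot: [-3.142, -0.0, 1.533]
contact_force: [0.4, -0.2, -1.9]
opening: 0.0252
grip_force: 12.0
```

```bash
python3 - <<'E'
from h import *
np.set_printoptions(precision=4,suppress=True)
m=robot.camera_model('wrist'); shot('wrist','w2.png',s=1.42); np.savez('w2.npz',**m)
shot('top','t2.png')
print(robot.observe())
E
```

```text
{'time': 5.75, 'qpos': array([-0.2174,  0.3939,  1.4313, -0.    ,  1.3164, -0.1796]), 'qvel': array([-0.005 , -0.0009, -0.0023,  0.0006,  0.0011,  0.0002]), 'joint_efforts': array([  0.0309, -47.2607, -25.5274,   0.0791,   0.0539,   0.0021]), 'tool_pos': array([ 0.5535, -0.044 ,  0.2317]), 'tool_rot': array([3.1415, 0.0001, 1.533 ]), 'contact_force': array([-0.241 ,  0.7142, -2.2904]), 'torque': array([-0.0436, -0.095 ,  0.0011]), 'grip_force': 11.98145180940628, 'opening': 0.0251593200625914}
```

View pics/w2.png

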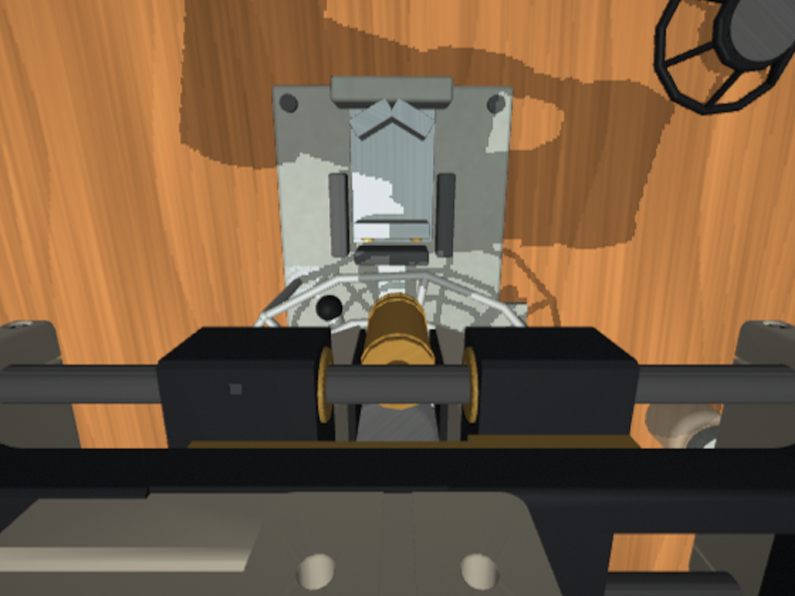

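The wrist picture shows the plate's far corners at (273,87) and (512,87), bed edges at x=351/435 at row 160, the vee apex at (393,113), and the moving-jaw face top edge at about row 221. The connector hangs straight between the fingers.

```bash
python3 - <<'E'
from h import *
np.set_printoptions(precision=4,suppress=True)
m=dict(np.load('w2.npz')); 
W=lambda u,v,z: onz(m,u/1.42,v/1.42,z)[:2]
for n,p in dict(cL=(273,87,.014),cR=(512,87,.014),bL=(350.5,160,.02),bR=(434.5,160,.02),bL2=(353,235,.02),bR2=(432,235,.02),apex=(393,113,.056),apexb=(393,120,.02),jL=(357,220,.056),jR=(429,220,.056),chL=(338,174,.034),chR=(446,174,.034),conn_bot=(397,302,.2017)).items(): print(n,W(*p))
o=np.array([.5425,-.172]);a=-.04;w=np.array([np.cos(a),np.sin(a)]);y=np.array([-w[1],w[0]])
print('origin seat',o+.225*y,'apex',o+.24*y)
E
```

```text
cL [0.4584 0.0981]
cR [0.6536 0.0909]
bL [0.5187 0.0384]
bR [0.589  0.0359]
bL2 [ 0.5168 -0.0245]
bR2 [ 0.5859 -0.027 ]
apex [0.5558 0.069 ]
apexb [0.5555 0.0685]
jL [ 0.5246 -0.0081]
jR [ 0.581  -0.0102]
chL [0.5093 0.0274]
chR [0.597  0.0242]
conn_bot [ 0.5551 -0.0323]
origin seat [0.5515 0.0528] apex [0.5521 0.0678]
```

Emit:
{"op": "arm_command", "data": {"moves": [[[0.03, -0.001, 0], [0, 0, 0], 0.02], [[0.06, -0.003, 0.01], [0, 0, 0], 0.02], [[0.079, -0.0037, 0.04], [0, 0, 0], 0.02], [[0.079, -0.0037, 0.07], [0, 0, 0], 0.02], [[0.079, -0.0037, 0.1], [0, 0, 0], 0.02]]}}

```text
time: 6.25
tool_pos: [0.5528, 0.0355, 0.1309]
tool_rot: [3.141, 0.0, 1.534]
contact_force: [0.2, -0.1, -0.9]
opening: 0.025
grip_force: 12.0
```

Emit:
{"op": "arm_command", "data": {"moves": [[[0, 0, 0.025], [0, 0, 0], 0.02], [[0, 0, 0.05], [0, 0, 0], 0.02], [[0, 0, 0.065], [0, 0, 0], 0.02], [[0, 0, 0.073], [0, 0, 0], 0.02], [[0, 0, 0.073], [0, 0, 0], 0.02]]}}

```text
time: 6.75
tool_pos: [0.5524, 0.0345, 0.0579]
tool_rot: [-3.14, 0.0, 1.532]
contact_force: [-0.7, 0.1, -0.6]
opening: 0.0251
grip_force: 12.0
```

Emit:
{"op": "arm_command", "data": {"moves": [[[0, 0, 0.002], [0, 0, 0], 0.02], [[0, 0, 0.003], [0, 0, 0], 0.02], [[0, 0, 0.004], [0, 0, 0], 0.02], [[0, 0, 0.005], [0, 0, 0], 0.02], [[0, 0, 0.005], [0, 0, 0], 0.02]]}}

```text
time: 7.25
tool_pos: [0.5529, 0.0343, 0.0538]
tool_rot: [3.141, 0.0, 1.532]
contact_force: [0.0, -0.0, -1.7]
opening: 0.0253
grip_force: 12.0
```

Emit:
{"op": "arm_command", "data": {"moves": [[[0, 0, 0.0007], [0, 0, 0], 0.02], [[0, 0, 0.0014], [0, 0, 0], 0.02], [[0, 0, 0.002], [0, 0, 0], 0.02], [[0, 0, 0.002], [0, 0, 0], 0.02], [[0, 0, 0.002], [0, 0, 0], 0.02]]}}

```text
time: 7.75
tool_pos: [0.5529, 0.0343, 0.0521]
tool_rot: [3.141, 0.0, 1.532]
contact_force: [-2.1, -0.3, 3.4]
opening: 0.0249
grip_force: 12.0
```

Emit:
{"op": "arm_command", "data": {"moves": [[[0, 0, 0], [0, 0, 0], 0.03], [[0, 0, 0], [0, 0, 0], 0.034], [[0, 0, 0], [0, 0, 0], 0.038], [[0, 0, 0], [0, 0, 0], 0.038], [[0, 0, 0], [0, 0, 0], 0.038]]}}

```text
time: 8.25
tool_pos: [0.5529, 0.0343, 0.0516]
tool_rot: [-3.142, 0.0, 1.532]
contact_force: [-0.8, -0.0, 0.2]
opening: 0.0379
grip_force: 0.0
```

Emit:
{"op": "arm_command", "data": {"moves": [[[0, 0, -0.01], [0, 0, 0], 0.038], [[0, 0, -0.03], [0, 0, 0], 0.038], [[0, 0, -0.06], [0, 0, 0], 0.038], [[0, 0, -0.1], [0, 0, 0], 0.038], [[0, 0, -0.13], [0, 0, 0], 0.038]]}}

```text
time: 8.75
tool_pos: [0.5533, 0.0343, 0.1847]
tool_rot: [3.139, 0.0, 1.532]
contact_force: [0.2, 0.0, -0.8]
opening: 0.038
grip_force: 0.0
```

```bash
python3 - <<'E'
from h import *
np.set_printoptions(precision=4,suppress=True)
o=np.array([.545,-.172]);a=-.037;w=np.array([np.cos(a),np.sin(a)]);y=np.array([-w[1],w[0]])
# angle of current spoke in world: 
phi=-1.809
print(robot.observe()['tool_pos'],robot.observe()['tool_rot'])
# yaw with tool y radial => check q6
for d in (190,210,258,325):
    ang=np.radians(d)+a; p=o+.084*np.array([np.cos(ang),np.sin(ang)])
    # tool x along tangent (-sin,cos): yaw=ang+pi/2 ; or opposite
    for yaw in (ang+np.pi/2, ang-np.pi/2):
        yaw=(yaw+np.pi)%(2*np.pi)-np.pi
        q1=np.arctan2(p[1],p[0]); print(d,p,yaw,'q6',q1+np.pi/2-yaw)
E
```

```text
[0.5533 0.0343 0.1847] [3.1391 0.0002 1.5318]
190 [ 0.4618 -0.1835] -1.4332634015954628 q6 2.625797177213162
190 [ 0.4618 -0.1835] 1.7083292519943303 q6 -0.5157954763766313
210 [ 0.4708 -0.2113] -1.0841975511965973 q6 2.2331247822330806
210 [ 0.4708 -0.2113] 2.057395102393196 q6 -0.9084678713567125
258 [ 0.5245 -0.2535] -0.24643951023931976 q6 1.3670876270312327
258 [ 0.5245 -0.2535] 2.8951531433504734 q6 -1.7745050265585605
325 [ 0.612  -0.2227] 0.9229310885968811 q6 0.29887081313872077
325 [ 0.612  -0.2227] -2.218661564992912 q6 3.440463466728514
```

Emit:
{"op": "arm_command", "data": {"moves": [[[-0.02, -0.004, -0.015], [0, 0, -0.1], 0.02], [[-0.05, -0.01, -0.015], [0, 0, -0.2], 0.01], [[-0.09, -0.016, -0.015], [0, 0, -0.3], 0], [[-0.12, -0.021, -0.015], [0, 0, -0.4], 0], [[-0.15, -0.026, -0.015], [0, 0, -0.5], 0]], "squeeze": 20}}

```text
time: 9.25
tool_pos: [0.5206, -0.1159, 0.1977]
tool_rot: [3.141, 0.001, 2.036]
contact_force: [0.1, 0.1, 0.0]
opening: 0.0033
grip_force: 0.0
```

Emit:
{"op": "arm_command", "data": {"moves": [[[-0.025, -0.02, 0], [0, 0, -0.12], 0], [[-0.05, -0.04, 0], [0, 0, -0.24], 0], [[-0.075, -0.06, 0], [0, 0, -0.36], 0], [[-0.1, -0.08, 0], [0, 0, -0.48], 0], [[-0.1, -0.08, 0], [0, 0, -0.48], 0]]}}

```text
time: 9.75
tool_pos: [0.4931, -0.2432, 0.1974]
tool_rot: [-3.14, 0.002, 2.511]
contact_force: [0.3, 0.6, -0.1]
opening: 0.0004
grip_force: 0.0
```

```bash
python3 - <<'E'
from h import *
np.set_printoptions(precision=4,suppress=True)
print(robot.observe()['tool_pos'],robot.observe()['tool_rot'],robot.observe()['opening'])
shot('top','t3.png',(270,150,470,300),4); shot('side','s3.png')
E
```

```text
[ 0.4931 -0.2432  0.1974] [-3.1404  0.0016  2.5111] 0.0003757323697943143
```

View pics/t3.png

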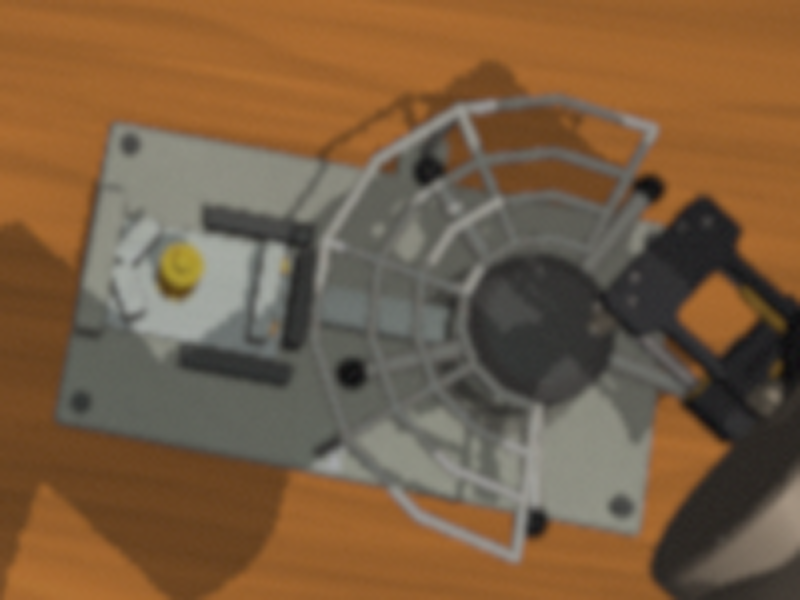

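The connector stands on the bed at (182,265), in front of the vee. The hand is over the open sector, so I lower it behind the spoke.

Emit:
{"op": "arm_command", "data": {"moves": [[[0, 0.0035, 0.03], [0, 0, 0], 0], [[0, 0.0035, 0.06], [0, 0, 0], 0], [[0, 0.0035, 0.09], [0, 0, 0], 0], [[0, 0.0035, 0.11], [0, 0, 0], 0], [[0, 0.0035, 0.1255], [0, 0, 0], 0]]}}

```text
time: 10.35
tool_pos: [0.4958, -0.2351, 0.0701]
tool_rot: [3.141, -0.002, 2.512]
contact_force: [0.4, -0.7, -0.6]
opening: 0.0005
grip_force: 0.0
```

Emit:
{"op": "arm_command", "data": {"moves": [[[-0.0042, 0.0001, 0], [0, 0, -0.05], 0], [[-0.0084, 0.0004, 0], [0, 0, -0.1], 0], [[-0.0126, 0.001, 0], [0, 0, -0.15], 0], [[-0.0167, 0.0017, 0], [0, 0, -0.2], 0], [[-0.0208, 0.0026, 0], [0, 0, -0.25], 0]]}}

```text
time: 10.85
tool_pos: [0.5124, -0.2448, 0.0711]
tool_rot: [3.141, -0.006, 2.765]
contact_force: [-7.9, 1.5, 3.2]
opening: 0.0006
grip_force: 4.2
```

Emit:
{"op": "arm_command", "data": {"moves": [[[-0.0064, -0.0005, 0], [0, 0, -0.08], 0], [[-0.0127, 0, 0], [0, 0, -0.16], 0], [[-0.019, 0.0008, 0], [0, 0, -0.24], 0], [[-0.0252, 0.002, 0], [0, 0, -0.32], 0], [[-0.0312, 0.004, 0], [0, 0, -0.4], 0]]}}

```text
time: 11.35
tool_pos: [0.5426, -0.252, 0.0709]
tool_rot: [3.138, -0.006, -3.117]
contact_force: [-9.0, 3.0, 3.5]
opening: 0.0005
grip_force: 4.0
```

Emit:
{"op": "arm_command", "data": {"moves": [[[-0.0064, 0.0003, 0], [0, 0, -0.08], 0], [[-0.0127, 0.001, 0], [0, 0, -0.16], 0], [[-0.019, 0.0023, 0], [0, 0, -0.24], 0], [[-0.0252, 0.0041, 0], [0, 0, -0.32], 0], [[-0.0312, 0.0063, 0], [0, 0, -0.4], 0]]}}

```text
time: 11.85
tool_pos: [0.5736, -0.2461, 0.0709]
tool_rot: [3.138, -0.005, -2.718]
contact_force: [-8.7, -1.7, 1.0]
opening: 0.0007
grip_force: 4.0
```

Emit:
{"op": "arm_command", "data": {"moves": [[[-0.0064, 0.0003, 0], [0, 0, -0.08], 0], [[-0.0127, 0.001, 0], [0, 0, -0.16], 0], [[-0.019, 0.0023, 0], [0, 0, -0.24], 0], [[-0.0252, 0.0041, 0], [0, 0, -0.32], 0], [[-0.0312, 0.0063, 0], [0, 0, -0.4], 0]]}}

```text
time: 12.35
tool_pos: [0.5998, -0.2286, 0.0709]
tool_rot: [3.138, -0.004, -2.318]
contact_force: [-8.2, -5.4, 0.4]
opening: 0.0002
grip_force: 4.0
```

Emit:
{"op": "arm_command", "data": {"moves": [[[-0.004, 0.0001, 0], [0, 0, -0.05], 0], [[-0.008, 0.0004, 0], [0, 0, -0.1], 0], [[-0.002, -0.001, 0], [0, 0, -0.06], 0], [[-0.002, -0.003, -0.03], [0, 0, -0.025], 0], [[-0.002, -0.003, -0.06], [0, 0, -0.025], 0]]}}

```text
time: 12.85
tool_pos: [0.605, -0.2284, 0.1314]
tool_rot: [3.139, -0.0, -2.298]
contact_force: [-0.4, -0.5, -0.1]
opening: 0.0006
grip_force: 0.0
```

Emit:
{"op": "arm_command", "data": {"moves": [[[0.0112, 0.0008, 0], [0, 0, 0.14], 0], [[0.0221, 0.0031, 0], [0, 0, 0.28], 0], [[0.0326, 0.0069, 0], [0, 0, 0.42], 0], [[0.0425, 0.0122, 0], [0, 0, 0.56], 0], [[0.0515, 0.0188, 0], [0, 0, 0.7], 0]]}}

```text
time: 13.35
tool_pos: [0.557, -0.2548, 0.1316]
tool_rot: [3.141, 0.0, -3.002]
contact_force: [0.5, 0.0, -0.2]
opening: 0.0005
grip_force: 0.0
```

Emit:
{"op": "arm_command", "data": {"moves": [[[0.0112, 0.0008, 0], [0, 0, 0.14], 0], [[0.0221, 0.0031, 0], [0, 0, 0.28], 0], [[0.0326, 0.0069, 0], [0, 0, 0.42], 0], [[0.0425, 0.0122, 0], [0, 0, 0.56], 0], [[0.0515, 0.0188, 0], [0, 0, 0.7], 0]]}}

```text
time: 13.85
tool_pos: [0.5033, -0.2435, 0.1316]
tool_rot: [3.141, 0.0, 2.581]
contact_force: [0.1, -0.4, 0.2]
opening: 0.0002
grip_force: 0.0
```

Emit:
{"op": "arm_command", "data": {"moves": [[[0.005, 0, 0], [0, 0, 0], 0], [[0.005, 0, 0.02], [0, 0, 0], 0], [[0.005, 0, 0.04], [0, 0, 0], 0], [[0.005, 0, 0.06], [0, 0, 0], 0], [[0.003, 0, 0.06], [0, 0, 0], 0]]}}

```text
time: 14.35
tool_pos: [0.4997, -0.2417, 0.0691]
tool_rot: [3.141, -0.005, 2.591]
contact_force: [0.5, 0.2, 0.0]
opening: -0.0
grip_force: 0.0
```

Emit:
{"op": "arm_command", "data": {"moves": [[[-0.0042, 0.0001, 0], [0, 0, -0.05], 0], [[-0.0084, 0.0004, 0], [0, 0, -0.1], 0], [[-0.0126, 0.001, 0], [0, 0, -0.15], 0], [[-0.0167, 0.0017, 0], [0, 0, -0.2], 0], [[-0.0208, 0.0026, 0], [0, 0, -0.25], 0]]}}

```text
time: 14.85
tool_pos: [0.5189, -0.2515, 0.0723]
tool_rot: [-3.141, -0.003, 2.842]
contact_force: [-7.2, 1.2, 5.2]
opening: 0.0004
grip_force: 3.9
```

Emit:
{"op": "arm_command", "data": {"moves": [[[-0.0064, 0.0003, 0], [0, 0, -0.08], 0], [[-0.0127, 0.001, 0], [0, 0, -0.16], 0], [[-0.019, 0.0023, 0], [0, 0, -0.24], 0], [[-0.0252, 0.0041, 0], [0, 0, -0.32], 0], [[-0.0312, 0.0063, 0], [0, 0, -0.4], 0]]}}

```text
time: 15.35
tool_pos: [0.5504, -0.2552, 0.0724]
tool_rot: [3.141, -0.003, -3.04]
contact_force: [-7.1, -0.7, 3.7]
opening: 0.0003
grip_force: 3.9
```

Emit:
{"op": "arm_command", "data": {"moves": [[[-0.0066, 0.0003, 0], [0, 0, -0.08], 0], [[-0.0132, 0.001, 0], [0, 0, -0.16], 0], [[-0.0196, 0.0023, 0], [0, 0, -0.24], 0], [[-0.0259, 0.0042, 0], [0, 0, -0.32], 0], [[-0.032, 0.0065, 0], [0, 0, -0.4], 0]]}}

```text
time: 15.85
tool_pos: [0.5817, -0.2462, 0.0724]
tool_rot: [3.141, -0.003, -2.64]
contact_force: [-8.1, -2.1, 2.4]
opening: 0.0004
grip_force: 3.9
```

Emit:
{"op": "arm_command", "data": {"moves": [[[-0.0066, 0.0003, 0], [0, 0, -0.08], 0], [[-0.0132, 0.001, 0], [0, 0, -0.16], 0], [[-0.0196, 0.0023, 0], [0, 0, -0.24], 0], [[-0.0259, 0.0042, 0], [0, 0, -0.32], 0], [[-0.032, 0.0065, 0], [0, 0, -0.4], 0]]}}

```text
time: 16.35
tool_pos: [0.6071, -0.226, 0.0725]
tool_rot: [3.141, -0.003, -2.24]
contact_force: [-6.1, -5.7, 1.8]
opening: 0.0005
grip_force: 3.8
```

Emit:
{"op": "arm_command", "data": {"moves": [[[0.006, -0.0005, 0], [0, 0, 0.02], 0], [[0.006, 0, -0.02], [0, 0, 0.04], 0], [[0.006, 0, -0.04], [0, 0, 0.06], 0], [[0.01, 0, -0.06], [0, 0, 0.08], 0], [[0.01, 0, -0.06], [0, 0, 0.1], 0]]}}

```text
time: 16.85
tool_pos: [0.6033, -0.234, 0.1353]
tool_rot: [-3.135, 0.002, -2.349]
contact_force: [-0.7, -0.6, 0.4]
opening: 0.0006
grip_force: 0.0
```

Emit:
{"op": "arm_command", "data": {"moves": [[[0.0116, 0.0008, 0], [0, 0, 0.14], 0], [[0.0229, 0.0032, 0], [0, 0, 0.28], 0], [[0.0338, 0.0072, 0], [0, 0, 0.42], 0], [[0.0441, 0.0127, 0], [0, 0, 0.56], 0], [[0.0535, 0.0195, 0], [0, 0, 0.7], 0]]}}

```text
time: 17.35
tool_pos: [0.5496, -0.2574, 0.1306]
tool_rot: [3.141, -0.0, -3.054]
contact_force: [-0.9, 0.3, -0.3]
opening: 0.0004
grip_force: 0.0
```

Emit:
{"op": "arm_command", "data": {"moves": [[[0.0116, 0.0008, 0], [0, 0, 0.14], 0], [[0.0229, 0.0032, 0], [0, 0, 0.28], 0], [[0.0338, 0.0072, 0], [0, 0, 0.42], 0], [[0.0441, 0.0127, 0], [0, 0, 0.56], 0], [[0.0535, 0.0195, 0], [0, 0, 0.7], 0]]}}

```text
time: 17.85
tool_pos: [0.4945, -0.2428, 0.1307]
tool_rot: [3.141, -0.0, 2.53]
contact_force: [0.1, -0.8, -0.4]
opening: 0.0001
grip_force: 0.0
```

```bash
python3 - <<'E'
from h import *
shot('top','t4.png',(270,150,470,300),4)
o=robot.observe();p=o['tool_pos'][:2]-[.544,-.172];print(o['time'],o['tool_pos'],o['tool_rot'],np.hypot(*p),np.degrees(np.arctan2(p[1],p[0]))%360)
E
```

```text
17.9 [ 0.4930539  -0.24163881  0.13062585] [ 3.14136590e+00 -2.54762658e-03  2.52290421e+00] 0.08628481509653228 233.81168499685347
```

View pics/t4.png

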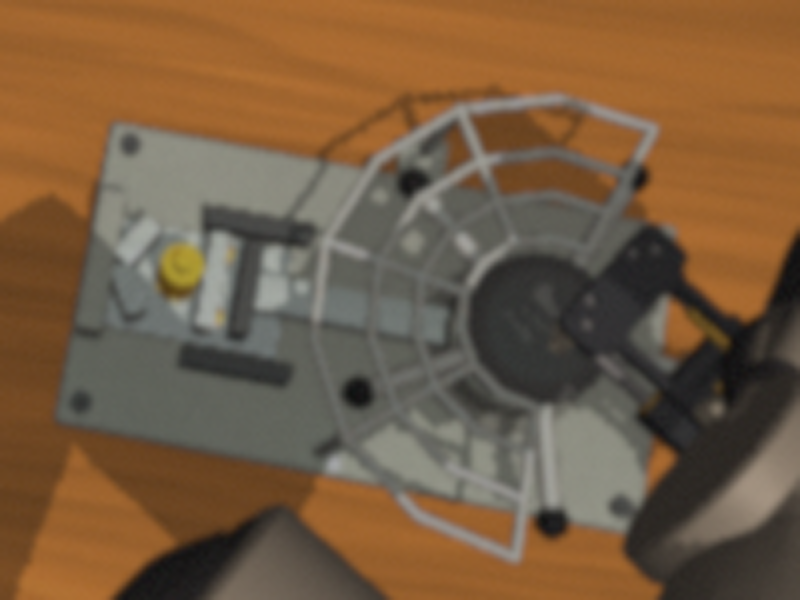

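The jaw (215,290) is now just short of the connector (182,265), which still stands in line. I start the third stroke.

Emit:
{"op": "arm_command", "data": {"moves": [[[0, 0.001, 0.01], [0, 0, 0], 0], [[-0.003, 0.002, 0.03], [0, 0, 0], 0], [[-0.005, 0.002, 0.045], [0, 0, 0], 0], [[-0.007, 0.002, 0.06], [0, 0, 0], 0], [[-0.007, 0.002, 0.06], [0, 0, -0.04], 0]]}}

```text
time: 18.4
tool_pos: [0.5014, -0.2448, 0.0681]
tool_rot: [3.141, -0.004, 2.581]
contact_force: [-0.2, 0.6, 0.2]
opening: 0.0002
grip_force: 0.0
```

Emit:
{"op": "arm_command", "data": {"moves": [[[-0.0042, 0.0001, 0], [0, 0, -0.05], 0], [[-0.0084, 0.0004, 0], [0, 0, -0.1], 0], [[-0.0126, 0.001, 0], [0, 0, -0.15], 0], [[-0.0167, 0.0017, 0], [0, 0, -0.2], 0], [[-0.0208, 0.0026, 0], [0, 0, -0.25], 0]]}}

```text
time: 18.9
tool_pos: [0.5194, -0.2536, 0.0697]
tool_rot: [3.141, -0.005, 2.833]
contact_force: [-7.3, 2.2, 4.1]
opening: 0.0002
grip_force: 3.7
```

Emit:
{"op": "arm_command", "data": {"moves": [[[-0.0066, 0.0003, 0], [0, 0, -0.08], 0], [[-0.0132, 0.001, 0], [0, 0, -0.16], 0], [[-0.0196, 0.0023, 0], [0, 0, -0.24], 0], [[-0.0259, 0.0042, 0], [0, 0, -0.32], 0], [[-0.032, 0.0065, 0], [0, 0, -0.4], 0]]}}

```text
time: 19.4
tool_pos: [0.5516, -0.2574, 0.0695]
tool_rot: [3.139, -0.006, -3.049]
contact_force: [-8.2, 0.7, 3.7]
opening: 0.0005
grip_force: 3.8
```

Emit:
{"op": "arm_command", "data": {"moves": [[[-0.0042, 0.0001, 0], [0, 0, -0.05], 0], [[-0.0085, 0.0004, 0], [0, 0, -0.1], 0], [[-0.0127, 0.001, 0], [0, 0, -0.15], 0], [[-0.0169, 0.0017, 0], [0, 0, -0.2], 0], [[-0.021, 0.0026, 0], [0, 0, -0.25], 0]]}}

```text
time: 19.9
tool_pos: [0.5721, -0.2533, 0.0694]
tool_rot: [3.138, -0.005, -2.8]
contact_force: [-8.5, 0.6, 2.7]
opening: 0.0005
grip_force: 3.7
```

Emit:
{"op": "arm_command", "data": {"moves": [[[-0.0026, 0, 0], [0, 0, -0.03], 0], [[-0.0051, 0.0002, 0], [0, 0, -0.06], 0], [[-0.0077, 0.0003, 0], [0, 0, -0.09], 0], [[-0.0102, 0.0006, 0], [0, 0, -0.12], 0], [[-0.0128, 0.001, 0], [0, 0, -0.15], 0]]}}

```text
time: 20.4
tool_pos: [0.5837, -0.2485, 0.0693]
tool_rot: [3.138, -0.005, -2.651]
contact_force: [-7.9, -0.0, 2.0]
opening: 0.0006
grip_force: 3.6
```

Emit:
{"op": "arm_command", "data": {"moves": [[[-0.0026, 0, 0], [0, 0, -0.03], 0], [[-0.0051, 0.0002, 0], [0, 0, -0.06], 0], [[-0.0077, 0.0003, 0], [0, 0, -0.09], 0], [[-0.0102, 0.0006, 0], [0, 0, -0.12], 0], [[-0.0128, 0.001, 0], [0, 0, -0.15], 0]]}}

```text
time: 20.9
tool_pos: [0.5947, -0.242, 0.0693]
tool_rot: [3.137, -0.004, -2.501]
contact_force: [-8.4, -2.9, 2.1]
opening: 0.0006
grip_force: 3.6
```

Emit:
{"op": "arm_command", "data": {"moves": [[[-0.0017, 0, 0], [0, 0, -0.02], 0], [[-0.0034, 0.0001, 0], [0, 0, -0.04], 0], [[-0.0051, 0.0002, 0], [0, 0, -0.06], 0], [[-0.0068, 0.0003, 0], [0, 0, -0.08], 0], [[-0.0085, 0.0004, 0], [0, 0, -0.1], 0]]}}

```text
time: 21.4
tool_pos: [0.6012, -0.2368, 0.0692]
tool_rot: [3.137, -0.004, -2.402]
contact_force: [-8.0, -3.4, 1.4]
opening: 0.0005
grip_force: 3.5
```

Emit:
{"op": "arm_command", "data": {"moves": [[[-0.0017, 0, 0], [0, 0, -0.02], 0], [[-0.0034, 0.0001, 0], [0, 0, -0.04], 0], [[-0.0051, 0.0002, 0], [0, 0, -0.06], 0], [[-0.0068, 0.0003, 0], [0, 0, -0.08], 0], [[-0.0085, 0.0004, 0], [0, 0, -0.1], 0]]}}

```text
time: 21.9
tool_pos: [0.6074, -0.2311, 0.0693]
tool_rot: [3.137, -0.004, -2.302]
contact_force: [-7.4, -3.6, 0.8]
opening: 0.0004
grip_force: 3.5
```

Emit:
{"op": "arm_command", "data": {"moves": [[[0, 0, 0], [0, 0, 0], 0], [[0, 0, 0], [0, 0, 0], 0], [[0, 0, 0], [0, 0, 0], 0], [[0, 0, 0], [0, 0, 0], 0], [[0, 0, 0], [0, 0, 0], 0]]}}

```text
time: 22.4
tool_pos: [0.6076, -0.231, 0.0693]
tool_rot: [3.138, -0.003, -2.303]
contact_force: [-7.0, -2.6, 0.2]
opening: 0.0002
grip_force: 3.0
```

```bash
python3 - <<'E'
from h import *
t=[-0.68,-.73] 
for i in range(4):
    o=robot.observe(); print(o['contact_force'],o['tool_pos']); robot.read_camera('top') if i<3 else 0
shot('top','t5.png',(270,150,470,300),4)
E
```

```text
[-6.99178582 -2.64683436  0.24807317] [ 0.60763013 -0.23098846  0.06925546]
[-6.57816268 -4.04219534  1.05940496] [ 0.60763228 -0.23098331  0.06927552]
[-6.29481528 -3.15167671  2.01684091] [ 0.60761069 -0.23097001  0.06926079]
[-6.26459666 -3.04099664  0.9440019 ] [ 0.60761053 -0.23098207  0.0692376 ]
```

View pics/t5.png

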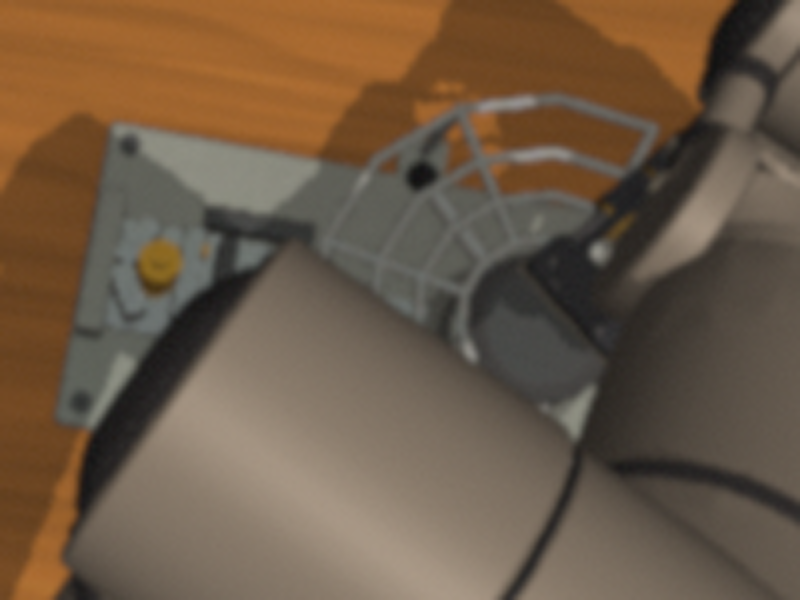

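```bash
python3 - <<'E'
from h import *
np.set_printoptions(precision=4,suppress=True)
T=robot.camera_model('top')
y=np.array([.037,.999])
for f in ('t3','t4','t5'):
    im=cv2.imread(f'pics/full_{f}.png'); h=cv2.cvtColor(im,cv2.COLOR_BGR2HSV)[205:228,300:325]
    m=((h[...,0]>=17)&(h[...,0]<=32)&(h[...,1]>150)&(h[...,2]>80)).astype(float)
    v,u=np.nonzero(m); P=onz(T,300+u.mean(),205+v.mean(),.07)[:2]
    print(f,m.sum(),u.mean()+300,v.mean()+205,P,(P-[.544,-.172])@y)
E
```

```text
t3 89.0 314.40449438202245 217.25842696629212 [0.5503 0.0388] 0.21085895314340228
t4 95.0 314.42105263157896 217.3578947368421 [0.5501 0.0388] 0.2107779194027938
t5 84.0 309.3809523809524 215.66666666666666 [0.5524 0.0514] 0.22344439804206886
```

Emit:
{"op": "arm_command", "data": {"moves": [[[0.006, 0, 0], [0, 0, 0.02], 0], [[0.006, 0.002, -0.02], [0, 0, 0.04], 0], [[0.006, 0.003, -0.04], [0, 0, 0.06], 0], [[0.01, 0.003, -0.06], [0, 0, 0.08], 0], [[0.01, 0.003, -0.06], [0, 0, 0.1], 0]]}}

```text
time: 23.1
tool_pos: [0.6021, -0.2369, 0.1336]
tool_rot: [-3.136, 0.002, -2.406]
contact_force: [0.3, -0.4, 1.0]
opening: 0.0005
grip_force: 0.0
```

Emit:
{"op": "arm_command", "data": {"moves": [[[0.0116, 0.0008, 0], [0, 0, 0.14], 0], [[0.0229, 0.0032, 0], [0, 0, 0.28], 0], [[0.0338, 0.0072, 0], [0, 0, 0.42], 0], [[0.0441, 0.0127, 0], [0, 0, 0.56], 0], [[0.0535, 0.0195, 0], [0, 0, 0.7], 0]]}}

```text
time: 23.6
tool_pos: [0.5471, -0.2572, 0.1295]
tool_rot: [3.141, -0.001, -3.112]
contact_force: [-0.2, 0.9, -0.5]
opening: 0.0001
grip_force: 0.0
```

Emit:
{"op": "arm_command", "data": {"moves": [[[0.0116, 0.0008, 0], [0, 0, 0.14], 0], [[0.0229, 0.0032, 0], [0, 0, 0.28], 0], [[0.0338, 0.0072, 0], [0, 0, 0.42], 0], [[0.0441, 0.0127, 0], [0, 0, 0.56], 0], [[0.0535, 0.0195, 0], [0, 0, 0.66], 0]]}}

```text
time: 24.1
tool_pos: [0.4929, -0.2393, 0.1297]
tool_rot: [3.141, -0.001, 2.512]
contact_force: [0.1, -1.3, -0.5]
opening: 0.0005
grip_force: 0.0
```

```bash
cat > st.py <<'E'
from h import *
def st():
    o=robot.observe();p=o['tool_pos'][:2]-[.544,-.172];a=np.arctan2(p[1],p[0]);F=o['contact_force']
    print('t %.2f r %.4f ang %.1f yawang %.1f Ft %.2f Fr %.2f Fz %.2f z %.4f'%(o['time'],np.hypot(*p),np.degrees(a)%360,(np.degrees(o['tool_rot'][2])+90)%360,-(-F[0]*np.sin(a)+F[1]*np.cos(a)),F[0]*np.cos(a)+F[1]*np.sin(a),F[2],o['tool_pos'][2]))
st()
E
python3 st.py
```

```text
t 24.10 r 0.0845 ang 232.8 yawang 233.9 Ft -0.91 Fr 0.96 Fz -0.54 z 0.1297
```

Emit:
{"op": "arm_command", "data": {"moves": [[[0, 0, 0.015], [0, 0, 0], 0], [[0, 0, 0.03], [0, 0, 0], 0], [[0, 0, 0.045], [0, 0, 0], 0], [[0, 0, 0.06], [0, 0, 0], 0], [[-0.002, 0, 0.06], [0, 0, -0.02], 0]]}}

```text
time: 24.6
tool_pos: [0.4937, -0.2396, 0.0681]
tool_rot: [3.141, -0.005, 2.538]
contact_force: [0.4, 0.5, -0.7]
opening: 0.0003
grip_force: 0.0
```

Emit:
{"op": "arm_command", "data": {"moves": [[[-0.0042, 0.0001, 0], [0, 0, -0.05], 0], [[-0.0084, 0.0004, 0], [0, 0, -0.1], 0], [[-0.0109, 0.0007, 0], [0, 0, -0.13], 0], [[-0.0134, 0.0011, 0], [0, 0, -0.16], 0], [[-0.0151, 0.0014, 0], [0, 0, -0.18], 0]]}}

```text
time: 25.1
tool_pos: [0.5081, -0.2481, 0.0711]
tool_rot: [-3.141, -0.001, 2.719]
contact_force: [-2.9, 0.2, 1.4]
opening: 0.0003
grip_force: 1.7
```

```bash
python3 st.py
```

```text
t 25.10 r 0.0841 ang 244.7 yawang 245.8 Ft 2.71 Fr 1.09 Fz 1.37 z 0.0711
```

Just touching, so I now push slowly and read each step.

Emit:
{"op": "arm_command", "data": {"moves": [[[-0.0017, 0, 0], [0, 0, -0.02], 0], [[-0.0034, 0.0001, 0], [0, 0, -0.04], 0], [[-0.005, 0.0002, 0], [0, 0, -0.06], 0], [[-0.0067, 0.0003, 0], [0, 0, -0.08], 0], [[-0.0084, 0.0004, 0], [0, 0, -0.1], 0]]}}

```text
time: 25.6
tool_pos: [0.5142, -0.2509, 0.071]
tool_rot: [-3.141, -0.004, 2.819]
contact_force: [-7.7, 0.5, 3.8]
opening: 0.0008
grip_force: 3.9
```

```bash
python3 st.py
```

```text
t 25.60 r 0.0843 ang 249.3 yawang 251.5 Ft 7.41 Fr 2.30 Fz 3.84 z 0.0710
```

Emit:
{"op": "arm_command", "data": {"moves": [[[-0.0017, 0, 0], [0, 0, -0.02], 0], [[-0.0034, 0.0001, 0], [0, 0, -0.04], 0], [[-0.005, 0.0002, 0], [0, 0, -0.06], 0], [[-0.0067, 0.0003, 0], [0, 0, -0.08], 0], [[-0.0084, 0.0004, 0], [0, 0, -0.1], 0]]}}

```text
time: 26.1
tool_pos: [0.522, -0.2533, 0.071]
tool_rot: [-3.142, -0.005, 2.919]
contact_force: [-9.3, -0.4, 5.1]
opening: 0.0005
grip_force: 4.7
```

```bash
python3 st.py
```

```text
t 26.10 r 0.0842 ang 254.9 yawang 257.2 Ft 8.84 Fr 2.76 Fz 5.06 z 0.0710
```

Emit:
{"op": "arm_command", "data": {"moves": [[[-0.001, 0, 0], [0, 0, -0.012], 0], [[-0.002, 0, 0], [0, 0, -0.024], 0], [[-0.003, 0.0001, 0], [0, 0, -0.036], 0], [[-0.004, 0.0001, 0], [0, 0, -0.048], 0], [[-0.005, 0.0002, 0], [0, 0, -0.06], 0]]}}

```text
time: 26.6
tool_pos: [0.5267, -0.2545, 0.0711]
tool_rot: [-3.142, -0.005, 2.978]
contact_force: [-9.9, -1.5, 4.8]
opening: 0.0005
grip_force: 5.1
```

```bash
python3 st.py
```

```text
t 26.60 r 0.0843 ang 258.1 yawang 260.6 Ft 9.39 Fr 3.52 Fz 4.82 z 0.0711
```

Emit:
{"op": "arm_command", "data": {"moves": [[[-0.001, 0, 0], [0, 0, -0.012], 0], [[-0.002, 0, 0], [0, 0, -0.024], 0], [[-0.003, 0.0001, 0], [0, 0, -0.036], 0], [[-0.004, 0.0001, 0], [0, 0, -0.048], 0], [[-0.005, 0.0002, 0], [0, 0, -0.06], 0]]}}

```text
time: 27.1
tool_pos: [0.5314, -0.2553, 0.0711]
tool_rot: [-3.142, -0.006, 3.038]
contact_force: [-11.7, -2.1, 4.5]
opening: 0.0005
grip_force: 5.6
```

```bash
python3 st.py
```

```text
t 27.10 r 0.0842 ang 261.4 yawang 264.1 Ft 11.21 Fr 3.86 Fz 4.50 z 0.0711
```

Push is now about 3.5 N over the free run, which is about 20 N of grip. I back off and lift clear.

Emit:
{"op": "arm_command", "data": {"moves": [[[0.004, 0, 0], [0, 0, 0], 0], [[0.01, 0, 0], [0, 0, 0], 0], [[0.012, 0, -0.02], [0, 0, 0], 0], [[0.012, 0, -0.06], [0, 0, 0], 0], [[0.012, 0, -0.1], [0, 0, 0], 0]]}}

```text
time: 27.6
tool_pos: [0.5217, -0.2534, 0.1718]
tool_rot: [3.141, -0.001, 3.037]
contact_force: [0.9, -0.6, -0.4]
opening: 0.0005
grip_force: 0.0
```

Emit:
{"op": "arm_command", "data": {"moves": [[[0.01, 0, -0.02], [0, 0, 0], 0], [[0.02, -0.02, -0.04], [0, 0, 0], 0], [[0.03, -0.04, -0.04], [0, 0, 0], 0], [[0.03, -0.06, -0.04], [0, 0, 0], 0], [[0.03, -0.06, -0.04], [0, 0, 0], 0]]}}

```text
time: 28.1
tool_pos: [0.4857, -0.3126, 0.2108]
tool_rot: [-3.141, 0.0, 3.034]
contact_force: [-0.1, -1.0, 0.4]
opening: 0.0003
grip_force: 0.0
```

```bash
python3 - <<'E'
from h import *
T=robot.camera_model('top'); o=robot.observe(); print(o['time'],o['tool_pos'],o['contact_force'])
shot('top','t6.png'); shot('side','s6.png')
im=cv2.imread('pics/full_t6.png'); h=cv2.cvtColor(im,cv2.COLOR_BGR2HSV)[205:228,300:325]
m=((h[...,0]>=17)&(h[...,0]<=32)&(h[...,1]>150)&(h[...,2]>80)); v,u=np.nonzero(m)
P=onz(T,300+u.mean(),205+v.mean(),.07)[:2]; print(P,(P-[.544,-.172])@[.037,.999])
R=lambda a: cv2.resize(a,None,fx=4,fy=4,interpolation=cv2.INTER_CUBIC)
s=cv2.imread('pics/full_s6.png')
cv2.imwrite('pics/f.png',np.hstack([R(im[170:300,275:375]),R(s[140:270,240:340])]))
E
```

```text
28.1 [ 0.48565461 -0.31258939  0.21083038] [-0.0667826  -0.95039149  0.35880282]
[0.55241803 0.05244595] 0.22453297347167223
```

View pics/f.png

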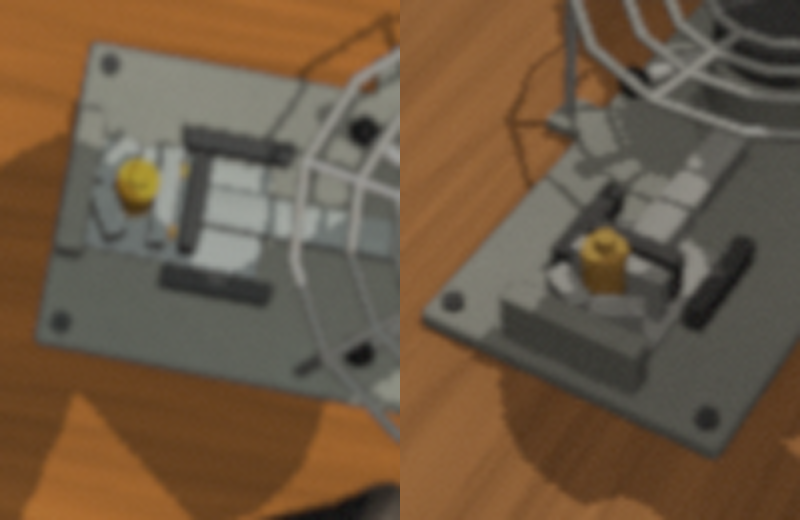

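The connector stands upright in the vee at (138,185), with the jaw against it and the hand clear. Its 1.1 mm of travel out of 3.7 mm of jaw feed leaves about 2.6 mm of spring, or about 20 N of grip. I'm handing in.

```bash
python3 -c "
from cell import robot; print(robot.hand_in())"
```

```text
the job is handed in; nothing more can be done
None
```

I handed the job in at about 28 s: the brass connector stands upright in the vee, gripped at an estimated 20 N, with the hand clear of the clamp; the hand-in returned no verdict.

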